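Square a filled chocolate mould into the corner stop

TASK

Without gripping or lifting anything, push the filled chocolate mould along the counter with the fingers into the red corner stop, so that its long side lies flush against the long red bar and its left-hand short side is flush against the short red bar. Keep it flat on the counter, leave the bowl, jar, cup and spatula where they are, and take the hand away when the mould is seated.

Things in the scene. Friction and masses are not known exactly. Their poses are not given: they have to be found in the camera images.
- mould: white rectangular mould filled with dark brown set chocolate tablets, loose: 100 mm along its x, 160 mm along its y, 22 mm tall, upright sides, 0.2 to 0.45 kg, ordinary dry friction. Origin at the centre of its underside, z up. Starts at least 20 mm clear of both bars, nearer the robot and right of the corner, its x axis within 0.3 rad of straight ahead
- stop: red L-shaped corner stop fixed to the counter, two bars 26 mm tall, 20 mm thick. Origin at counter height at the inner corner where the inner faces meet; z up, x points away from the robot (within 0.15 rad), y to its left. The bars lie outside the inner faces. The seated mould's origin is at x = -50 mm, y = -80 mm in this frame, axes parallel
- long_bar (a point): middle of the long bar's inner face, at counter height; this face is the plane x = 0 of the stop's frame and runs from the corner 180 mm along -y
- short_bar (a point): middle of the short bar's inner face, at counter height; this face is the plane y = 0 of the stop's frame and runs from the corner 120 mm along -x
- bowl: open round steel mixing bowl, rim diameter 160 mm, 85 mm tall, left of the stop; origin at the centre of its underside; to be left alone
- jar: closed brown jar with white cap and paper label, diameter 56 mm, 85 mm tall, to the right of the stop; origin at the centre of its underside; to be left alone
- cup: blue ceramic cup, rim diameter 64 mm, 70 mm tall, to the right of the stop; origin at the centre of its underside; to be left alone
- spatula: spatula with red blade and black handle, 220 mm long, 50 mm wide, lying flat to the left of the stop, roughly along x; origin under its middle, x axis along its length towards the blade; to be left alone
There are look-alikes about, which are no part of the job. Of the things that look like the mould, the largest one is meant.

How it is judged:
At the end, for the whole second after the job is handed in: The mould lies flat and at rest in the corner, its centre within 4 mm of the fully seated place from each bar and parallel to the stop within 0.04 rad (x of mould in the frame of stop between -0.054 and -0.047 m and y of mould in the frame of stop between -0.084 and -0.077 m and angle between the x axis of mould and the x axis of stop, either way round below 0.04 rad and height (world z) of mould below 0.003 m and angle between mould's own z axis and vertical below 0.03 rad and linear speed of mould below 0.01 m/s); the robot touches nothing.
It fails at once if the mould is lifted or tipped off the counter (height (world z) of mould above 0.01 m or angle between mould's own z axis and vertical above 0.12 rad).
It fails at once if a bystander is moved (distance of any of bowl, jar, cup, spatula from where it was at the start of the episode above 0.015 m).
It also fails if it takes over 72 s, if anything falls off the work surface, if the arm or the gripper's body presses on something with over 40 N, if the wrist force passes 120 N, or if a joint passes its speed limit or range.

ROBOT

A 7-joint arm with a two-finger parallel gripper is mounted at the origin on the work surface. World frame = base frame: x ahead of the robot, y to its left, z up, the work surface at z = 0. Lengths are in m, angles in rad, forces in N, time in s.
With the tool pointing down it reaches from about 0.4 to 0.85 m from the base axis. Payload 4.5 kg.
Tool frame: the origin (TCP) lies between the finger pads; the fingertips stand 19 mm ahead of it and the grasp point (between the pads) is the TCP (r.nose_length is the distance from the TCP to the fingertips, in m); z points along the fingers, x is the direction in which the jaws open and shut, and the axes are right-handed (so a half turn about z gives the same grasp; the last joint's range is limited). The gripper opens to 88 mm and grips with 3 to 60 N. Pads are 18 mm wide; open, the fingers measure 123 mm over their backs; the gripper's body (75 mm by 187 mm) begins 45 mm behind the grasp point.
Start: joints at [-1.252, 0.689, -0.195, 1.565, 0.157, 0.902, -0.215], TCP at [0.176, 0.6, 0.258] pointing down, gripper open.
Joint ranges: [-3.01, 3.01], [-0.46, 2.08], [-1.47, 1.51], [0.13, 2.56], [-1, 4.14], [0.04, 2.09], [-2.66, 2.66]. Speed limits (rad/s): [2.57, 2.57, 3.14, 3.14, 3.14, 3.14, 3.14].

INTERFACE

Orientations are given as a unit quaternion [x, y, z, w].
In Python, from plant import get_state, vision, r gives the robot as it stands.
- The arm moves only by the tool play_rows, never from a script. Its argument "deltas" is a list that holds one entry, the list of rows, each a list of 7 numbers: the gripper command: -1 is fully open, 1 is shut, values between are in proportion, then the shift along the tool's x, y, z normalised to -1 to 1, where 1 is 300 mm, then the turn, a rotation vector about the tool's x, y, z normalised to -1 to 1, where 1 is pi rad. A call has 1 to 5 rows; each row is the pose to reach, as a shift and turn from the pose measured when the call began, along the tool's axes at that moment, turning the shorter way round; what a row does not reach only later rows make up. A row lasts 1/8 s, in which the tool goes at most 62.5 mm and 10.7 degrees, less where a joint would pass 70% of its speed; a pose out of reach is approached as far as the arm can. A call with a number of a shift or a turn outside -1 to 1 is refused whole. A call with a gripper value outside its range is refused whole. The fingers move at their own pace and stop on an object; "force" is the grip in N (left out, the last holds). Time passes only in rows, so rows that repeat a pose let the fingers close. It gives the time, the measured TCP pose, the force and the opening at its end, in the units of the state.
- get_state(): the state, without advancing time (a new reading comes with each control period).
- vision.snapshot(name): name is "scene" or "top" or "wrist"; returns the picture (384x512x3 uint8, red, green, blue); there is no depth.
- vision.camera_model(name): a dict with "vfov" (degrees; the focal length in pixels is half the picture's height over the tangent of half this angle, whatever the lens; pixels are square), "cx", "cy" (the principal point, pixels), "world_to_cam" (4x4, takes a point from world to camera coordinates). Camera axes: x right, y up, looking along -z (the intrinsics and any distortion apply to the point x, -y, -z); pixel columns grow to the right and rows downward; lengths in m; the calibration is good to about 2 mm. A picture is of the moment at which its call begins: read the wrist's pose just before it. camera_model takes no time and is no camera call; for the wrist camera it gives the pose at the moment of the call.
- r.finish_job(): hands the job in, once; it reports no verdict.
The state is a dict: "clock": time; "q": joint angles; "qd": joint speeds; "joint_torque": joint torques, N m; "tool_pos": TCP position; "eef_rot": TCP orientation; "contact_force": force on the tool from outside, world axes, zero at the start; "moment": the same for the moment, N m; "opening": opening from 0.0 (shut) to 1.0 (fully open).
Only numpy, scipy, OpenCV 4.12 (cv2) and the standard library are available. Lean on these libraries where they do the work, as an engineer would, in place of code of your own. Each camera call takes 0.05 s, during which the arm holds its last target.

## Working session

There is one attempt and no reset: what is moved stays moved. The work goes in short steps, Python scripts to look and compute and a tool call to move; the robot and the scene stay as the last step left them, time stands still between calls to the robot, and variables do not carry over. Pictures are saved under pics/ and viewed, and the job is handed in when it is done.

Besides the shell and the picture viewer there is one more tool, called after "Request:" as name(argument=value, ...), one argument or row to a line, values as JSON. play_rows: Moves the arm, as the interface text tells. Scaled input: -1 to 1 covers 300 mm each way for a shift and pi rad each way for a turn. Its arguments: {"type":"object","properties":{"deltas":{"type":"array"},"force":{"type":"number"}},"required":["deltas"]}

```bash
mkdir -p pics; ls; python3 - <<'E'
from plant import get_state, vision, r
import cv2,numpy as np
np.set_printoptions(precision=4,suppress=True)
for n in ("scene","top"):
    im=vision.snapshot(n); cv2.imwrite(f"pics/{n}0.png",im[:,:,::-1]); m=vision.camera_model(n); print(n,m)
s=get_state(); print(s)
E
```

```text
pics
scene {'vfov': 55.4995468583915, 'cx': 247.37195679468428, 'cy': 190.31165342748167, 'world_to_cam': array([[-0.5351,  0.8447,  0.0112,  0.2847],
       [-0.6408, -0.4145,  0.6462,  0.3511],
       [ 0.5505,  0.3386,  0.7631, -1.3333],
       [ 0.    ,  0.    ,  0.    ,  1.    ]])}
top {'vfov': 49.29028180897503, 'cx': 261.88015210715736, 'cy': 190.6307865774861, 'world_to_cam': array([[-0.0381, -0.9993,  0.0065,  0.0514],
       [ 0.977 , -0.0358,  0.2104, -0.5676],
       [-0.21  ,  0.0144,  0.9776, -0.956 ],
       [ 0.    ,  0.    ,  0.    ,  1.    ]])}
{'clock': 0.1, 'q': array([-1.2522,  0.6899, -0.1945,  1.5662,  0.1573,  0.9025, -0.2151]), 'qd': array([ 0.0007, -0.0027, -0.0001, -0.0027,  0.0001,  0.    ,  0.0034]), 'joint_torque': array([ -0.0036, -52.8498,  -1.2714, -15.3836,  -0.0525,   0.002 ,
         0.0001]), 'tool_pos': array([0.1755, 0.5993, 0.257 ]), 'eef_rot': array([ 0.8003,  0.5996, -0.0006,  0.0005]), 'contact_force': array([ 0.4843,  1.0067, -0.0311]), 'moment': array([ 0.0267,  0.0278, -0.0291]), 'opening': 0.9998254882109899}
```

View pics/top0.png

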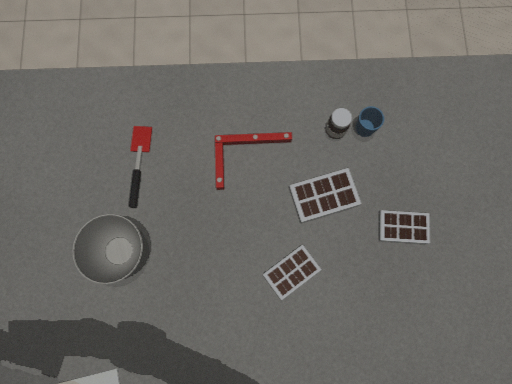

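View pics/scene0.png

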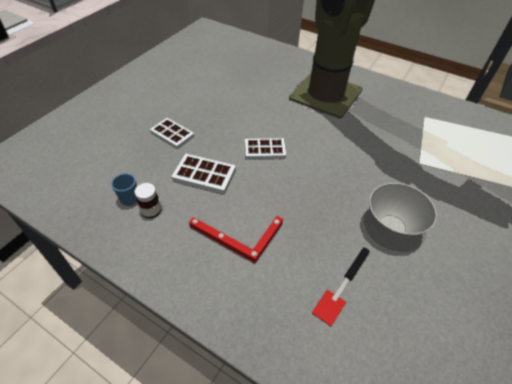

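The things that could be the mould are white trays with brown tablets, in the top view at (325,195), the largest, and at (292,272) and (405,227), both smaller. I choose (325,195). I'll check it in a close crop and measure.

```bash
cat > h.py <<'E'
import cv2,numpy as np
from plant import get_state, vision, r
np.set_printoptions(precision=4,suppress=True)
def ray(m,px,z,k=0.0):
    f=192/np.tan(np.radians(m['vfov']/2)); px=np.atleast_2d(np.asarray(px,float))
    d=np.c_[(px[:,0]-m['cx'])/f,-(px[:,1]-m['cy'])/f,-np.ones(len(px))]
    r2=(d[:,:2]**2).sum(1)
    u=d[:,:2].copy()
    for _ in range(10):
        u=d[:,:2]/(1+k*(u**2).sum(1))[:,None]
    d[:,:2]=u
    W=m['world_to_cam']; R=W[:3,:3]; c=-R.T@W[:3,3]; dw=d@R
    return c+dw*((z-c[2])/dw[:,2])[:,None]
def proj(m,P,k=0.0):
    f=192/np.tan(np.radians(m['vfov']/2)); P=np.atleast_2d(P); W=m['world_to_cam']
    c=P@W[:3,:3].T+W[:3,3]; x=c[:,0]/-c[:,2]; y=-c[:,1]/-c[:,2]; s=1+k*(x*x+y*y)
    return np.c_[m['cx']+f*x*s,m['cy']+f*y*s]
E
python3 - <<'E'
from h import *
im=cv2.imread('pics/top0.png')
c=im[100:300,200:440]; cv2.imwrite('pics/crop0.png',cv2.resize(c,None,fx=3.3,fy=3,interpolation=cv2.INTER_CUBIC)[:600,:800])
m=vision.camera_model('top')
g=im.min(2); mask=(g>135).astype(np.uint8); mask[:90]=0
n,l,st,ce=cv2.connectedComponentsWithStats(cv2.morphologyEx(mask,cv2.MORPH_CLOSE,np.ones((3,3))))
for i in range(1,n):
    if st[i,4]<100: continue
    pts=np.argwhere(l==i)[:,::-1].astype(np.float32)
    W=ray(m,pts,0.022); rc=cv2.minAreaRect((W[:,:2]*1000).astype(np.float32)); print(ce[i],st[i,4],rc)
E
```

```text
[341.306  116.7046] 281 ((768.6793212890625, -186.75335693359375), (50.035118103027344, 47.459861755371094), 87.96257781982422)
[324.5944 194.753 ] 927 ((562.810546875, -128.68011474609375), (98.17318725585938, 157.12130737304688), 14.734180450439453)
[404.2453 226.794 ] 534 ((474.0675964355469, -321.881103515625), (119.1533432006836, 74.67697143554688), 84.25204467773438)
[119.9006 249.0373] 322 ((443.36883544921875, 382.315673828125), (60.55589294433594, 53.87355422973633), 39.26031494140625)
[291.52   272.0112] 625 ((374.0880126953125, -34.90564727783203), (74.51516723632812, 121.17860412597656), 34.29154968261719)
[ 98.1028 378.291 ] 457 ((156.62313842773438, 438.1358337402344), (125.58333587646484, 30.035242080688477), 87.73619079589844)
```

View pics/crop0.png

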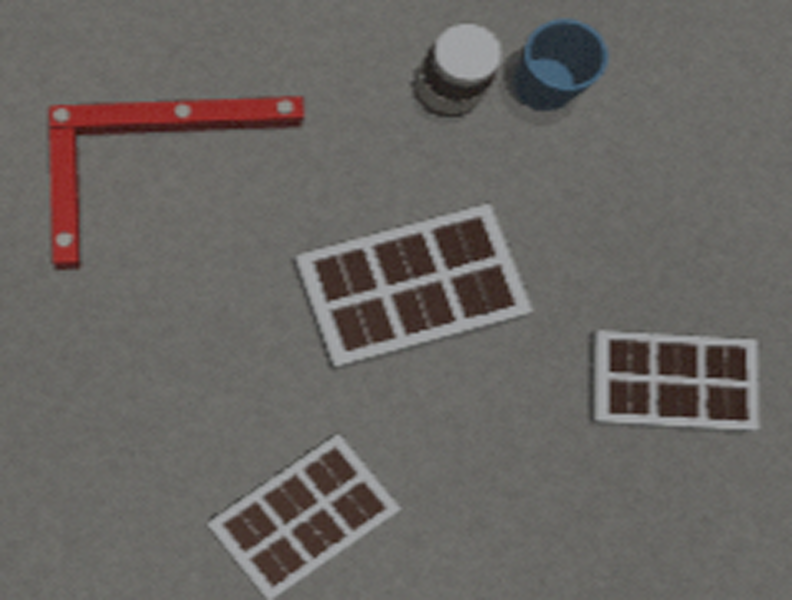

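The crop confirms it: the tray at (325,195) measures 98 x 157 mm, so it is the mould. The decoys measure about 120 x 75 mm. Next I fit the stop and the mould as silhouettes in both views.

```bash
cat >> h.py <<'E'
from scipy.optimize import minimize
SC=4
def prism(poly,h): return np.r_[np.c_[poly,np.zeros(len(poly))],np.c_[poly,np.full(len(poly),h)]]
def box(x0,x1,y0,y1,h): return prism(np.array([[x0,y0],[x1,y0],[x1,y1],[x0,y1]]),h)
STOP=[box(0,.02,-.18,.02,.026),box(-.12,.0,0,.02,.026)]
MOULD=[box(-.05,.05,-.08,.08,.022)]
def render(m,p,parts,k=0):
    im=np.zeros((384*SC,512*SC),np.uint8); c,s=np.cos(p[2]),np.sin(p[2])
    for P in parts:
        Q=P.copy(); Q[:,0]=p[0]+c*P[:,0]-s*P[:,1]; Q[:,1]=p[1]+s*P[:,0]+c*P[:,1]
        u=((proj(m,Q,k)+.5)*SC*16).astype(np.int32)
        cv2.fillConvexPoly(im,cv2.convexHull(u),255,shift=4)
    return cv2.resize(im,(512,384),interpolation=cv2.INTER_AREA)/255.
def redmask(im):
    im=im.astype(float); return np.clip((im[:,:,2]-np.maximum(im[:,:,0],im[:,:,1])-30)/60,0,1)
def clean(mask,p,m,parts):
    w=cv2.dilate(render(m,p,parts),np.ones((25,25)))>0.01
    return mask*w
def fit(p0,parts,obs,k=0):
    # obs list of (model,mask)
    f=lambda p:sum(((render(m,p,parts,kk)-mk)**2).sum() for (m,mk),kk in zip(obs,k if hasattr(k,'__len__') else [k]*len(obs)))
    sim=np.array([p0]+[np.array(p0)+d for d in ([.008,0,0],[0,.008,0],[0,0,.05])])
    r_=minimize(f,p0,method='Nelder-Mead',options=dict(initial_simplex=sim,xatol=1e-4,fatol=.01,maxiter=300)); return r_.x,r_.fun
def fill(b): 
    cs,_=cv2.findContours(b.astype(np.uint8),cv2.RETR_EXTERNAL,cv2.CHAIN_APPROX_NONE)
    o=np.zeros(b.shape,np.uint8); cv2.drawContours(o,cs,-1,1,-1); return o.astype(float)
def smask(im,m,p):
    i=im.astype(int); b=(i[:,:,2]-np.maximum(i[:,:,0],i[:,:,1]))>40
    b=cv2.morphologyEx(b.astype(np.uint8),cv2.MORPH_CLOSE,np.ones((5,5)))
    return clean(b.astype(float),p,m,STOP)
def mmask(im,m,p,th):
    b=clean((im.min(2)>th).astype(float),p,m,MOULD); return fill(b>0)
E
python3 - <<'E'
from h import *
ims={n:cv2.imread(f'pics/{n}0.png') for n in('top','scene')}; ms={n:vision.camera_model(n) for n in ims}
mt=ms['top']
print('white dots',ray(mt,[[218,138],[255,137],[286,136],[220,180.5]],.026))
c=ray(mt,[[223,142]],.026)[0]; p0=[c[0]-.0,c[1],0.0]; print(p0)
pm=[.563,-.129,.257]
for names in (['top'],['scene'],['top','scene']):
    o=[(ms[n],smask(ims[n],ms[n],p0)) for n in names]; print(names,'stop',fit(p0,STOP,o),[a[1].sum() for a in o])
    o=[(ms[n],mmask(ims[n],ms[n],pm,115)) for n in names]; print(names,'mould',fit(pm,MOULD,o),[a[1].sum() for a in o])
E
```

```text
white dots [[ 0.7194  0.1375  0.026 ]
 [ 0.7187  0.042   0.026 ]
 [ 0.7186 -0.0382  0.026 ]
 [ 0.6065  0.1343  0.026 ]]
[np.float64(0.7081122002674853), np.float64(0.12481220775896396), 0.0]
['top'] stop (array([0.7113, 0.1279, 0.0081]), np.float64(221.16401384083042)) [np.float64(972.0)]
['top'] mould (array([ 0.5651, -0.1297,  0.258 ]), np.float64(108.43943098808151)) [np.float64(2443.0)]
['scene'] stop (array([0.7083, 0.1246, 0.0121]), np.float64(122.00247597078047)) [np.float64(1229.0)]
['scene'] mould (array([ 0.6003, -0.1138,  0.0969]), np.float64(3063.4212995001926)) [np.float64(4965.0)]
['top', 'scene'] stop (array([0.7094, 0.1266, 0.0083]), np.float64(388.5847597078047)) [np.float64(972.0), np.float64(1229.0)]
['top', 'scene'] mould (array([ 0.5645, -0.13  ,  0.2795]), np.float64(3285.959584775086)) [np.float64(2443.0), np.float64(4965.0)]
```

The mould is at about (0.565,-0.130) with yaw 0.26. The stop corner is at about (0.709,0.126) with yaw 0.01, and the jar at about (0.77,-0.19). The plan has three pushes:
1. Two fingers on the right short side push left, which also squares the mould.
2. Push ahead into the long bar.
3. Nudge left into the short bar.

```bash
cat >> h.py <<'E'
from scipy.spatial.transform import Rotation as Ro
def go(p,yaw,s=None):
    s=s or get_state(); R=Ro.from_quat(s['eef_rot'])
    cand=[Ro.from_euler('z',yaw+a)*Ro.from_quat([1,0,0,0]) for a in (0,np.pi)]
    for T in cand:
        d=R.inv().apply(np.array(p)-s['tool_pos'])/.3; w=(R.inv()*T).as_rotvec()/np.pi
        print(p,'shift',d.round(4),'turn',w.round(4))
E
python3 - <<'E'
from h import *
go([.45,.2,.24],.01); go([.5,0.,.2],.01)
E
```

```text
[0.45, 0.2, 0.24] shift [-1.0204  1.2521  0.0585] turn [0.0004 0.0004 0.4062]
[0.45, 0.2, 0.24] shift [-1.0204  1.2521  0.0585] turn [-0.0004  0.0004 -0.5938]
[0.5, 0.0, 0.2] shift [-1.6132  1.5993  0.1928] turn [0.0004 0.0004 0.4062]
[0.5, 0.0, 0.2] shift [-1.6132  1.5993  0.1928] turn [-0.0004  0.0004 -0.5938]
```

Request:
play_rows(
  deltas=[
    [[-0.2,-0.13,0.16,0,0,0,0.05],[-0.2,-0.26,0.32,0.02,0,0,0.1],[-0.2,-0.39,0.48,0.03,0,0,0.15],[-0.2,-0.52,0.64,0.04,0,0,0.2],[-0.2,-0.65,0.8,0.05,0,0,0.25]],
  ],
)

```text
clock: 0.72
tool_pos: [0.3519, 0.343, 0.2422]
eef_rot: [0.969, 0.245, -0.0, 0.001]
contact_force: [1.1, 0.2, 0.3]
opening: 0.602
```

```bash
python3 - <<'E'
from h import *
go([.45,0.1,.2],.01); go([.5,-.15,.18],.01)
E
```

```text
[0.45, 0.1, 0.2] shift [-0.0974  0.8677  0.1419] turn [0.0005 0.0002 0.1546]
[0.45, 0.1, 0.2] shift [-0.0974  0.8677  0.1419] turn [-0.0003  0.0007 -0.8454]
[0.5, -0.15, 0.18] shift [-0.3471  1.6799  0.2099] turn [0.0005 0.0002 0.1546]
[0.5, -0.15, 0.18] shift [-0.3471  1.6799  0.2099] turn [-0.0003  0.0007 -0.8454]
```

Request:
play_rows(
  deltas=[
    [[-0.2,0,0.19,0,0,0,0.04],[-0.2,-0.02,0.38,0.05,0,0,0.08],[-0.2,-0.05,0.57,0.1,0,0,0.12],[-0.2,-0.1,0.76,0.12,0,0,0.155],[-0.2,-0.15,0.95,0.15,0,0,0.155]],
  ],
)

```text
clock: 1.35
tool_pos: [0.4483, 0.0692, 0.1973]
eef_rot: [1.0, 0.004, -0.0, 0.001]
contact_force: [0.7, 0.4, 0.0]
opening: 0.598
```

```bash
python3 - <<'E'
from h import *
go([.585,-0.26,.12],.01)
E
```

```text
[0.585, -0.26, 0.12] shift [0.4464 1.1005 0.2596] turn [ 0.0006  0.     -0.0005]
[0.585, -0.26, 0.12] shift [0.4464 1.1005 0.2596] turn [ 0.     -0.0009  0.9995]
```

Request:
play_rows(
  deltas=[
    [[-0.2,0.08,0.19,0,0,0,0],[-0.2,0.16,0.38,0,0,0,0],[-0.2,0.24,0.57,0,0,0,0],[-0.2,0.32,0.76,0,0,0,0],[-0.2,0.4,0.95,0.1,0,0,0]],
  ],
)

```text
clock: 1.98
tool_pos: [0.5705, -0.2126, 0.1717]
eef_rot: [1.0, 0.004, 0.002, 0.002]
contact_force: [0.6, 0.8, 0.0]
opening: 0.597
```

```bash
python3 - <<'E'
from h import *
go([.585,-0.26,.026],.01)
m=vision.camera_model('wrist');im=vision.snapshot('wrist');cv2.imwrite('pics/w1.png',im[:,:,::-1])
E
```

```text
[0.585, -0.26, 0.026] shift [0.0449 0.1568 0.4864] turn [ 0.001  -0.0015 -0.0008]
[0.585, -0.26, 0.026] shift [0.0449 0.1568 0.4864] turn [-0.0023 -0.0016  0.9992]
```

View pics/w1.png

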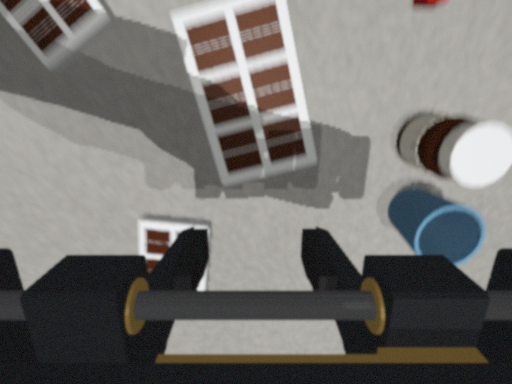

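The wrist view shows the mould's right end at (220-310,170), the free patch below it where the fingers go, and the jar (480,150) and cup (440,230) well to the +x side. I'll move down there.

Request:
play_rows(
  deltas=[
    [[-0.2,0.045,0.16,0.1,0,0,0],[-0.2,0.045,0.16,0.22,0,0,0],[-0.2,0.045,0.16,0.35,0,0,0],[-0.2,0.045,0.157,0.485,0,0,0],[-0.2,0.045,0.157,0.485,0,0,0]],
  ],
)

```text
clock: 2.65
tool_pos: [0.5829, -0.2696, 0.0209]
eef_rot: [1.0, -0.0, -0.0, 0.004]
contact_force: [-0.1, -0.5, -0.3]
opening: 0.602
```

```bash
python3 - <<'E'
from h import *
go([.585,-0.1,.026],.01)
E
```

```text
[0.585, -0.1, 0.026] shift [ 0.0066 -0.5652 -0.0219] turn [ 0.0028  0.0001 -0.0035]
[0.585, -0.1, 0.026] shift [ 0.0066 -0.5652 -0.0219] turn [ 0.0002 -0.0043  0.9965]
```

Request:
play_rows(
  deltas=[
    [[-0.2,0.006,-0.04,-0.02,0,0,-0.003],[-0.2,0.006,-0.08,-0.02,0,0,-0.003],[-0.2,0.006,-0.12,-0.02,0,0,-0.003],[-0.2,0.006,-0.16,-0.02,0,0,-0.003],[-0.2,0.006,-0.2,-0.02,0,0,-0.003]],
  ],
)

```text
clock: 3.28
tool_pos: [0.5845, -0.2099, 0.0266]
eef_rot: [1.0, 0.004, -0.0, 0.005]
contact_force: [-0.6, -3.5, 1.2]
opening: 0.6
```

Request:
play_rows(
  deltas=[
    [[-0.2,0.0,-0.04,0,0,0,0],[-0.2,0,-0.08,0,0,0,0],[-0.2,0,-0.12,0,0,0,0],[-0.2,0,-0.16,0,0,0,0],[-0.2,0,-0.2,0,0,0,0]],
  ],
)

```text
clock: 3.9
tool_pos: [0.5837, -0.1503, 0.0264]
eef_rot: [1.0, 0.004, -0.0, 0.006]
contact_force: [-1.4, -4.7, 3.8]
opening: 0.597
```

```bash
python3 - <<'E'
from h import *
go([.585,-0.051,.026],.01)
im=vision.snapshot('top');cv2.imwrite('pics/t2.png',im[:,:,::-1])
E
```

```text
[0.585, -0.051, 0.026] shift [ 0.0068 -0.3311 -0.0027] turn [ 0.0038  0.0002 -0.0008]
[0.585, -0.051, 0.026] shift [ 0.0068 -0.3311 -0.0027] turn [ 0.0004 -0.0059  0.9992]
```

View pics/t2.png

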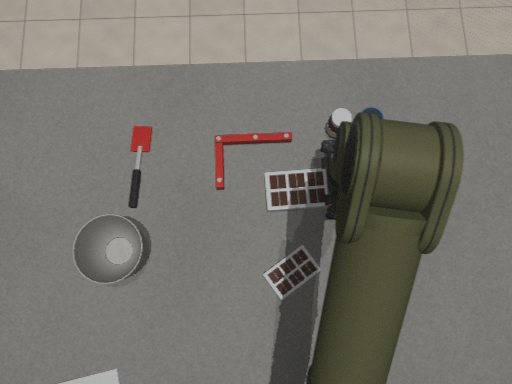

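The mould is now square. In the top view its left edge is at column 267 and its rows run 169-211, and it is clear of everything. I'll keep pushing left.

Request:
play_rows(
  deltas=[
    [[-0.2,0.0,-0.035,0,0,0,0],[-0.2,0,-0.07,0,0,0,0],[-0.2,0,-0.105,0,0,0,0],[-0.2,0,-0.14,0,0,0,0],[-0.2,0,-0.175,0,0,0,0]],
  ],
)

```text
clock: 4.58
tool_pos: [0.5837, -0.0951, 0.026]
eef_rot: [1.0, 0.005, 0.0, 0.005]
contact_force: [0.5, -6.0, 3.4]
opening: 0.599
```

Request:
play_rows(
  deltas=[
    [[-0.2,0.0,-0.03,0,0,0,0],[-0.2,0,-0.06,0,0,0,0],[-0.2,0,-0.09,0,0,0,0],[-0.2,0,-0.12,0,0,0,0],[-0.2,0,-0.14,0,0,0,0]],
  ],
)

```text
clock: 5.2
tool_pos: [0.5835, -0.0531, 0.0259]
eef_rot: [1.0, 0.004, 0.0, 0.006]
contact_force: [0.1, -5.2, 5.5]
opening: 0.602
```

```bash
python3 - <<'E'
from h import *
go([.585,-0.051,.026],.01)
im=vision.snapshot('top');cv2.imwrite('pics/t3.png',cv2.resize(im[100:250,180:380,::-1],None,fx=4,fy=4,interpolation=cv2.INTER_CUBIC))
im=cv2.cvtColor(im,cv2.COLOR_RGB2BGR);m=vision.camera_model('top');p0=[.58,.03,.01]
mk=mmask(im,m,p0,115);mk[:,295:]=0;print(mk.sum())
E
```

```text
[0.585, -0.051, 0.026] shift [ 0.0049 -0.0071 -0.0006] turn [ 0.0036 -0.0002 -0.0004]
[0.585, -0.051, 0.026] shift [ 0.0049 -0.0071 -0.0006] turn [-0.0003 -0.0056  0.9996]
1272.0
```

View pics/t3.png

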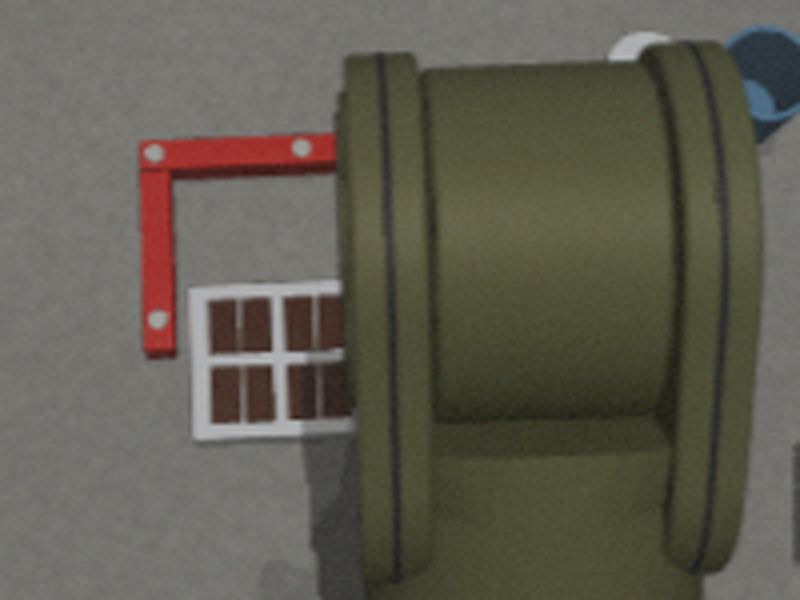

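Request:
play_rows(
  deltas=[
    [[-0.2,0,0.05,0,0,0,0],[-0.2,0,0.1,-0.03,0,0,0],[-0.6,0,0.1,-0.2,0,0,0],[-1,0,0.1,-0.33,0,0,0],[-1,0,0.1,-0.33,0,0,0]],
  ],
)

```text
clock: 5.88
tool_pos: [0.5856, -0.0819, 0.1282]
eef_rot: [1.0, 0.004, 0.003, 0.005]
contact_force: [0.9, 0.4, -0.5]
opening: 0.917
```

```bash
python3 - <<'E'
from h import *
print(get_state()['q'])
go([.48,0.036,.12],.01+np.pi/2)
E
```

```text
[ 0.0338  0.8197  0.0387  1.7896 -0.0369  0.5258  0.1005]
[0.48, 0.036, 0.12] shift [-0.3489 -0.3964  0.0211] turn [ 0.0042  0.0009 -0.5005]
[0.48, 0.036, 0.12] shift [-0.3489 -0.3964  0.0211] turn [ 0.0009 -0.0042  0.4995]
```

Request:
play_rows(
  deltas=[
    [[-1,-0.07,-0.08,0.005,0,0,-0.055],[-1,-0.14,-0.16,0.01,0,0,-0.11],[-1,-0.21,-0.24,0.01,0,0,-0.165],[-1,-0.28,-0.32,0.02,0,0,-0.22],[-1,-0.35,-0.4,0.02,0.004,0,-0.275]],
  ],
)

```text
clock: 6.5
tool_pos: [0.478, 0.0376, 0.1194]
eef_rot: [0.905, 0.425, -0.0, -0.001]
contact_force: [0.1, -0.0, 0.0]
opening: 1.0
```

```bash
python3 - <<'E'
from h import *
print(get_state()['q'])
go([.48,0.036,.12],.01+np.pi/2)
E
```

```text
[-0.104   0.7506 -0.1126  2.1138  0.2647  0.2908  0.4375]
[0.48, 0.036, 0.12] shift [ 0.0003  0.0086 -0.002 ] turn [-0.0005 -0.0003 -0.2237]
[0.48, 0.036, 0.12] shift [ 0.0003  0.0086 -0.002 ] turn [-0.0004  0.0007  0.7763]
```

Request:
play_rows(
  deltas=[
    [[-1,0,0,0,0,0,-0.055],[-1,0,0.008,0,0,0,-0.11],[-1,0,0.008,0,0,0,-0.165],[-1,0,0.008,0,0,0,-0.224],[-1,0,0.008,0,0,0,-0.224]],
  ],
)

```text
clock: 7.12
tool_pos: [0.4791, 0.0356, 0.1187]
eef_rot: [0.704, 0.71, -0.0, -0.002]
contact_force: [0.4, -0.6, -0.4]
opening: 0.997
```

```bash
python3 - <<'E'
from h import *
print(get_state()['q'])
go([.485,0.036,.026],.01+np.pi/2)
im=vision.snapshot('top');cv2.imwrite('pics/t4.png',im[:,:,::-1])
m=vision.camera_model('wrist');im=vision.snapshot('wrist');cv2.imwrite('pics/w4.png',im[:,:,::-1])
E
```

```text
[-0.0025  0.7606 -0.2685  2.1046  0.5589  0.3468  0.8479]
[0.485, 0.036, 0.026] shift [0.0005 0.0205 0.3089] turn [-0.001  -0.0007 -0.0005]
[0.485, 0.036, 0.026] shift [0.0005 0.0205 0.3089] turn [-0.0011  0.0016  0.9995]
```

View pics/w4.png

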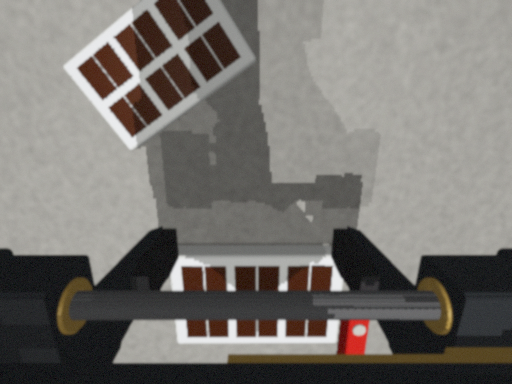

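View pics/t4.png

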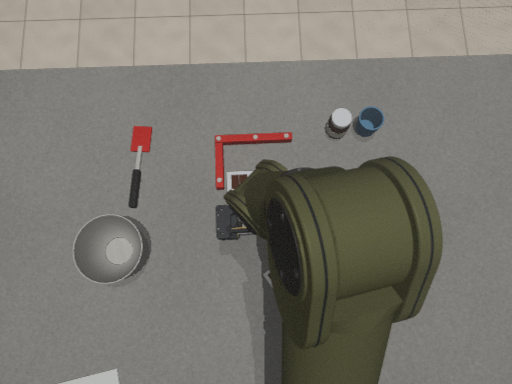

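The wrist view shows the mould's near side along row 245 (columns 178-335), square to the fingers, with the short bar at (355,330). I'll check where that edge is before going down.

```bash
python3 - <<'E'
from h import *
m=vision.camera_model('wrist')
print(ray(m,[[178,256],[335,253]],.022),ray(m,[[178,244],[335,241]],.0),ray(m,[[342,340]],.026))
P=np.array([[.485,.036,.0]]);print(proj(m,P))
E
```

```text
[[ 0.5348 -0.0317  0.022 ]
 [ 0.5308  0.1076  0.022 ]] [[ 0.535  -0.0372  0.    ]
 [ 0.5307  0.1135 -0.    ]] [[0.6241 0.122  0.026 ]]
[[254.5447 195.4447]]
```

The near edge is at x≈0.533, so with finger fronts at 0.494 there is clear room. I'll descend, then push ahead.

Request:
play_rows(
  deltas=[
    [[-1,0,0.02,0.1,0,0,0],[-1,0,0.02,0.2,0,0,0],[-1,0,0.02,0.28,0,0,0],[-1,0,0.02,0.305,0,0,0],[-1,0,0.02,0.305,0,0,0]],
  ],
)

```text
clock: 7.85
tool_pos: [0.485, 0.036, 0.0273]
eef_rot: [0.705, 0.709, -0.001, -0.002]
contact_force: [0.9, 0.3, 0.1]
opening: 1.002
```

Request:
play_rows(
  deltas=[
    [[-1,0,0.04,0,0,0,0],[-1,0,0.08,0,0,0,0],[-1,0,0.12,0,0,0,0],[-1,0,0.16,0,0,0,0],[-1,0,0.2,0,0,0,0]],
  ],
)

```text
clock: 8.48
tool_pos: [0.5426, 0.0357, 0.0283]
eef_rot: [0.705, 0.709, -0.003, -0.003]
contact_force: [-5.5, -0.2, 3.5]
opening: 0.998
```

```bash
python3 - <<'E'
from h import *
go([.6,0.036,.026],.01+np.pi/2)
E
```

```text
[0.6, 0.036, 0.026] shift [-0.0001  0.1913  0.0061] turn [-0.0024  0.0001 -0.0014]
[0.6, 0.036, 0.026] shift [-0.0001  0.1913  0.0061] turn [0.0001 0.0038 0.9986]
```

Pushing now (Fx −5.5 N). I'll approach the bar more slowly.

Request:
play_rows(
  deltas=[
    [[-1,0,0.035,0.003,0,0,0],[-1,0,0.07,0.006,0,0,0],[-1,0,0.105,0.006,0,0,0],[-1,0,0.135,0.006,0,0,0],[-1,0,0.16,0.006,0,0,0]],
  ],
)

```text
clock: 9.1
tool_pos: [0.5888, 0.0355, 0.0267]
eef_rot: [0.705, 0.709, -0.005, -0.004]
contact_force: [-7.3, -0.2, 6.2]
opening: 1.004
```

Request:
play_rows(
  deltas=[
    [[-1,0,0.01,0.003,0,0,0],[-1,0,0.02,0.003,0,0,0],[-1,0,0.03,0.003,0,0,0]],
  ],
)

```text
clock: 9.48
tool_pos: [0.596, 0.0353, 0.0262]
eef_rot: [0.705, 0.709, -0.006, -0.004]
contact_force: [-6.3, 0.4, 5.3]
opening: 1.001
```

Request:
play_rows(
  deltas=[
    [[-1,0,0.008,0,0,0,0],[-1,0,0.016,0,0,0,0],[-1,0,0.016,0,0,0,0]],
  ],
)

```text
clock: 9.85
tool_pos: [0.6004, 0.0351, 0.0264]
eef_rot: [0.705, 0.709, -0.007, -0.005]
contact_force: [-4.1, -0.2, 3.8]
opening: 0.999
```

Request:
play_rows(
  deltas=[
    [[-1,0,0.008,0,0,0,0],[-1,0,0.016,0,0,0,0],[-1,0,0.016,0,0,0,0]],
  ],
)

```text
clock: 10.22
tool_pos: [0.6014, 0.0351, 0.0263]
eef_rot: [0.705, 0.709, -0.01, -0.007]
contact_force: [-11.7, -0.5, 9.3]
opening: 0.997
```

Request:
play_rows(
  deltas=[
    [[-1,0,0.015,0,0,0,0],[-1,0,0.025,0,0,0,0],[-1,0,0.025,0,0,0,0]],
  ],
)

```text
clock: 10.6
tool_pos: [0.6016, 0.035, 0.0261]
eef_rot: [0.705, 0.709, -0.016, -0.011]
contact_force: [-18.4, 1.8, 17.6]
opening: 0.999
```

```bash
python3 - <<'E'
from h import *
im=vision.snapshot('top');cv2.imwrite('pics/t5.png',cv2.resize(im[100:250,180:380,::-1],None,fx=4,fy=4,interpolation=cv2.INTER_CUBIC))
print(get_state()['moment'])
E
```

```text
[ 0.0574  3.5777 -0.1682]
```

View pics/t5.png

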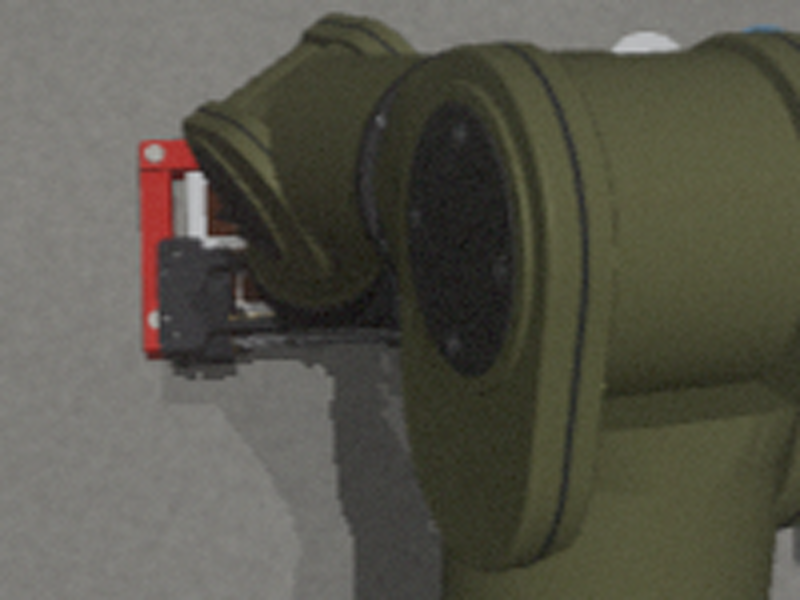

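Force rose to 18 N with no more travel, so the mould is against the long bar. A gap of about 8 mm to the short bar is still visible at (180,190). I'll back off, lift, turn and go to the right-hand side.

Request:
play_rows(
  deltas=[
    [[-1,0,-0.04,0,0,0,0],[-1,0,-0.1,0,0,0,0],[-1,0,-0.1,-0.15,0,0,0],[-1,0,-0.1,-0.4,0,0,0],[-1,0,-0.1,-0.4,0,0,0]],
  ],
)

```text
clock: 11.28
tool_pos: [0.5803, 0.0365, 0.1514]
eef_rot: [0.705, 0.709, -0.011, -0.008]
contact_force: [0.4, 0.6, -0.7]
opening: 1.001
```

```bash
python3 - <<'E'
from h import *
print(get_state()['q'])
go([.645,-.095,.16],.01)
E
```

```text
[ 0.0964  0.8109 -0.4203  1.7598  0.4747  0.7024  0.9913]
[0.645, -0.095, 0.16] shift [-0.4396  0.2126 -0.0324] turn [-0.0055  0.008   0.4984]
[0.645, -0.095, 0.16] shift [-0.4396  0.2126 -0.0324] turn [-0.008  -0.0056 -0.5015]
```

Request:
play_rows(
  deltas=[
    [[-0.6,-0.06,0.02,-0.02,0,0,0.055],[-0.2,-0.15,0.06,-0.03,0,0,0.11],[0,-0.25,0.12,-0.03,0,0,0.165],[0,-0.33,0.17,-0.03,0,0.003,0.22],[0,-0.37,0.21,-0.03,0,0.004,0.275]],
  ],
)

```text
clock: 11.9
tool_pos: [0.6453, -0.077, 0.1585]
eef_rot: [0.939, 0.344, -0.009, -0.006]
contact_force: [0.9, 0.1, 0.4]
opening: 0.506
```

```bash
python3 - <<'E'
from h import *
print(get_state()['q'])
go([.652,-.08,.15],.01)
E
```

```text
[ 0.1623  0.8518 -0.2145  1.5476  0.2226  0.7871  0.5613]
[0.652, -0.08, 0.15] shift [0.0111 0.0225 0.0279] turn [-0.0036  0.0058  0.2207]
[0.652, -0.08, 0.15] shift [0.0111 0.0225 0.0279] turn [-0.0074 -0.0046 -0.7793]
```

Request:
play_rows(
  deltas=[
    [[0,0.005,0.01,0.01,0,0,0.055],[0,0.01,0.02,0.02,0,0,0.11],[0,0.011,0.0225,0.028,0,0.003,0.165],[0,0.011,0.0225,0.028,-0.003,0.006,0.22],[0,0.011,0.0225,0.028,-0.003,0.006,0.22]],
  ],
)

```text
clock: 12.52
tool_pos: [0.6523, -0.08, 0.1494]
eef_rot: [1.0, 0.007, 0.0, -0.0]
contact_force: [-0.7, -0.6, 0.3]
opening: 0.503
```

```bash
python3 - <<'E'
from h import *
go([.652,-.08,.026],.01)
im=vision.snapshot('top');cv2.imwrite('pics/t6.png',cv2.resize(im[100:250,180:380,::-1],None,fx=4,fy=4,interpolation=cv2.INTER_CUBIC))
m=vision.camera_model('wrist');im=vision.snapshot('wrist');cv2.imwrite('pics/w6.png',im[:,:,::-1])
print(proj(m,[[.652-.04,-.08,0],[.652+.04,-.08,0],[.652,-.071,0]]))
E
```

```text
[0.652, -0.08, 0.026] shift [-0.0013  0.0004  0.4113] turn [-0.0003 -0.0001  0.0014]
[0.652, -0.08, 0.026] shift [-0.0013  0.0004  0.4113] turn [ 0.0002 -0.0005 -0.9986]
[[214.7664 178.6921]
 [294.4193 179.8987]
 [254.7685 170.597 ]]
```

View pics/w6.png

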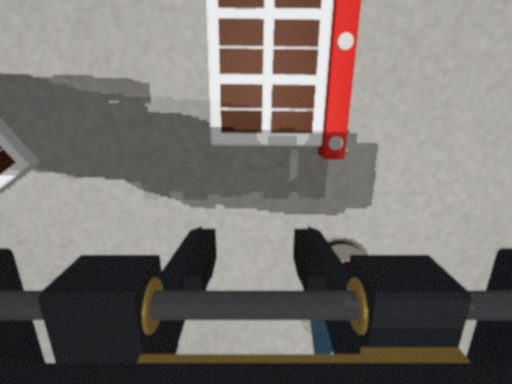

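View pics/t6.png

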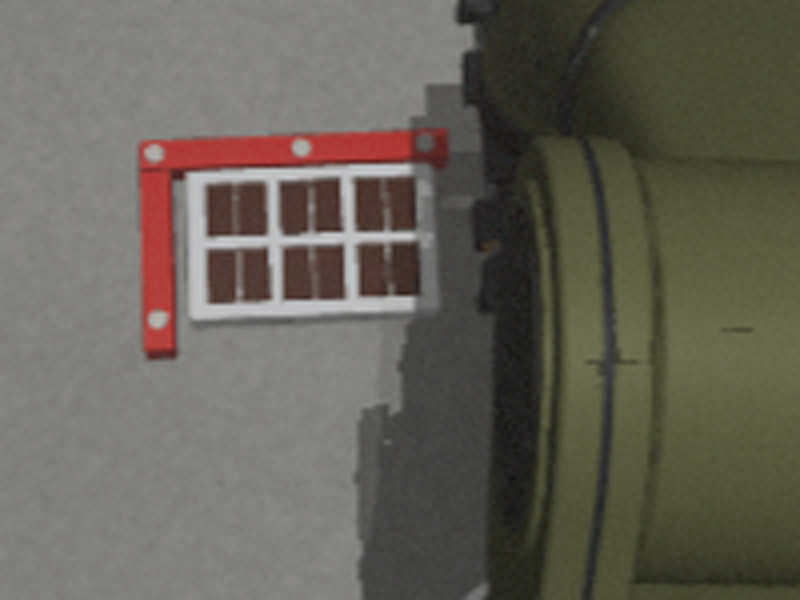

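The mould is flush with the long bar. In the top crop the gap to the short bar spans columns 173-190. The jar shows at (345,245) in the wrist view, so I'll check the gripper body's clearance to it before descending.

```bash
python3 - <<'E'
from h import *
m=vision.camera_model('top')
print('jar cap',ray(m,[[341,118]],.085),'jar base',ray(m,[[337,130]],0.0),'cup rim',ray(m,[[371,118]],.07))
w=vision.camera_model('wrist')
print(ray(w,[[345,241],[366,250]],[.0]),ray(w,[[345,241],[366,250]],[.085]))
print('mould right',ray(w,[[265,133]],.022))
E
```

```text
jar cap [[ 0.7395 -0.1712  0.085 ]] jar base [[ 0.7397 -0.1768  0.    ]] cup rim [[ 0.7428 -0.2496  0.07  ]]
[[ 0.7506 -0.1477  0.    ]
 [ 0.7747 -0.1583  0.    ]] [[ 0.7198 -0.1025  0.085 ]
 [ 0.7365 -0.1098  0.085 ]]
mould right [[ 0.6603 -0.0312  0.022 ]]
```

The jar's centre is at (0.740,-0.173), so its edge is at y=-0.145. The body reaches only to about -0.117, so it is safe to descend.

Request:
play_rows(
  deltas=[
    [[0,0,-0.01,0.12,0,0,0],[0,0,-0.02,0.25,0,0,0],[0,0,-0.02,0.37,0,0,0],[0,0,-0.02,0.41,0,0,0],[0,0,-0.02,0.41,0,0,0]],
  ],
)

```text
clock: 13.25
tool_pos: [0.6522, -0.0741, 0.0263]
eef_rot: [1.0, 0.008, -0.0, -0.001]
contact_force: [0.4, 0.1, -0.1]
opening: 0.5
```

Request:
play_rows(
  deltas=[
    [[0,0,-0.02,0,0,0,0],[0,0,-0.04,0,0,0,0],[0,0,-0.06,0,0,0,0],[0,0,-0.075,0,0,0,0],[0,0,-0.09,0,0,0,0]],
  ],
)

```text
clock: 13.88
tool_pos: [0.6525, -0.0491, 0.0271]
eef_rot: [1.0, 0.007, 0.001, 0.001]
contact_force: [0.5, -4.7, 4.4]
opening: 0.504
```

Request:
play_rows(
  deltas=[
    [[0,0,-0.01,0,0,0,0],[0,0,-0.02,0,0,0,0],[0,0,-0.02,0,0,0,0]],
  ],
)

```text
clock: 14.25
tool_pos: [0.6523, -0.0442, 0.0271]
eef_rot: [1.0, 0.007, 0.001, 0.001]
contact_force: [-0.6, -4.4, 1.9]
opening: 0.497
```

Request:
play_rows(
  deltas=[
    [[0,0,-0.008,0,0,0,0],[0,0,-0.013,0,0,0,0],[0,0,-0.013,0,0,0,0]],
  ],
)

```text
clock: 14.62
tool_pos: [0.6519, -0.0439, 0.0272]
eef_rot: [1.0, 0.006, 0.0, 0.004]
contact_force: [-0.4, -9.1, 2.4]
opening: 0.499
```

Request:
play_rows(
  deltas=[
    [[0,0,-0.006,0,0,0,0],[0,0,-0.011,0,0,0,0],[0,0,-0.011,0,0,0,0]],
  ],
)

```text
clock: 15.0
tool_pos: [0.6516, -0.0438, 0.0272]
eef_rot: [1.0, 0.005, 0.0, 0.006]
contact_force: [-1.2, -8.3, 2.1]
opening: 0.5
```

Request:
play_rows(
  deltas=[
    [[0,0,-0.006,0,0,0,0],[0,0,-0.011,0,0,0,0],[0,0,-0.011,0,0,0,0]],
  ],
)

```text
clock: 15.38
tool_pos: [0.6513, -0.0437, 0.0272]
eef_rot: [1.0, 0.004, 0.0, 0.007]
contact_force: [0.2, -8.3, 1.0]
opening: 0.499
```

Travel has stopped. I'll press a little harder to be sure, then look.

Request:
play_rows(
  deltas=[
    [[0,0,-0.015,0,0,0,0],[0,0,-0.03,0,0,0,0],[0,0,-0.03,0,0,0,0]],
  ],
)

```text
clock: 15.75
tool_pos: [0.6511, -0.0434, 0.0273]
eef_rot: [1.0, 0.002, 0.0, 0.013]
contact_force: [0.9, -16.8, 1.9]
opening: 0.498
```

```bash
python3 - <<'E'
from h import *
im=vision.snapshot('top');cv2.imwrite('pics/t7.png',cv2.resize(im[100:250,180:380,::-1],None,fx=4,fy=4,interpolation=cv2.INTER_CUBIC))
E
```

```text
(no output)
```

View pics/t7.png

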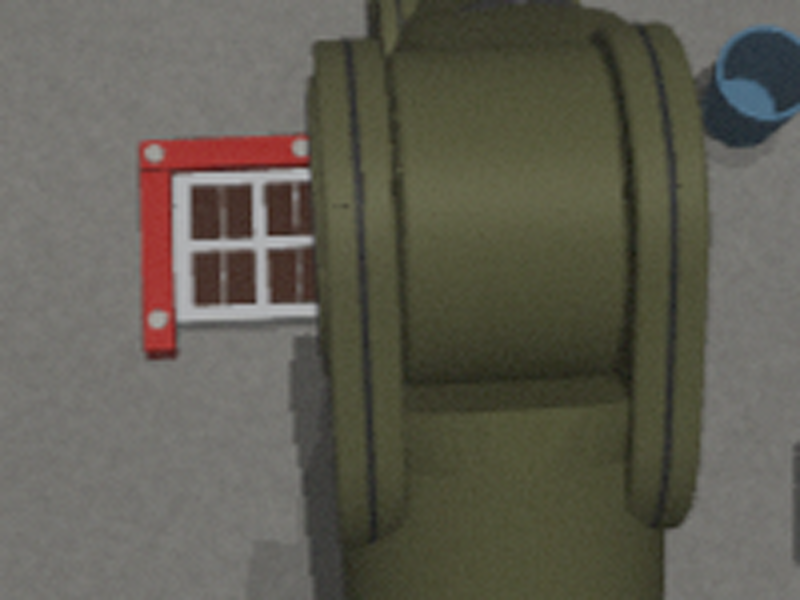

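It is flush with the short bar. I'll take the hand away, clear the view and check the long-bar side.

Request:
play_rows(
  deltas=[
    [[0,0,0.04,0,0,0,0],[0,0,0.08,0,0,0,0],[0,0,0.08,-0.15,0,0,0],[0,0,0.08,-0.35,0,0,0],[0,0,0.08,-0.55,0,0,0]],
  ],
)

```text
clock: 16.42
tool_pos: [0.6508, -0.0615, 0.1942]
eef_rot: [1.0, 0.003, -0.001, 0.012]
contact_force: [0.9, -0.1, -1.0]
opening: 0.5
```

Request:
play_rows(
  deltas=[
    [[0,-0.2,0,-0.05,0,0,0],[0,-0.3,0.15,-0.05,0,0,0],[0,-0.4,0.3,-0.05,0,0,0],[0,-0.5,0.45,-0.05,0,0,0],[0,-0.5,0.6,-0.05,0,0,0]],
  ],
)

```text
clock: 17.05
tool_pos: [0.4995, -0.2421, 0.2135]
eef_rot: [1.0, 0.004, -0.002, 0.01]
contact_force: [1.2, -0.4, 0.3]
opening: 0.5
```

```bash
python3 - <<'E'
from h import *
ims={}
for n in('top','scene'):
    ims[n]=vision.snapshot(n)[:,:,::-1].copy(); cv2.imwrite(f'pics/{n}8.png',ims[n])
cv2.imwrite('pics/t8.png',cv2.resize(ims['top'][110:220,190:330],None,fx=5.4,fy=5.4,interpolation=cv2.INTER_CUBIC))
cv2.imwrite('pics/s8.png',cv2.resize(ims['scene'][140:280,150:320],None,fx=4.2,fy=4.2,interpolation=cv2.INTER_CUBIC))
m=vision.camera_model('top')
ps=[.7105,.127,.0085]; pm=[.66,.047,.01]
print(fit(ps,STOP,[(m,smask(ims['top'],m,ps))]))
print(fit(pm,MOULD,[(m,mmask(ims['top'],m,pm,115))]))
E
```

```text
(array([0.7133, 0.128 , 0.0089]), np.float64(231.18814302191467))
(array([0.6621, 0.0465, 0.0164]), np.float64(299.56567474048444))
```

View pics/t8.png

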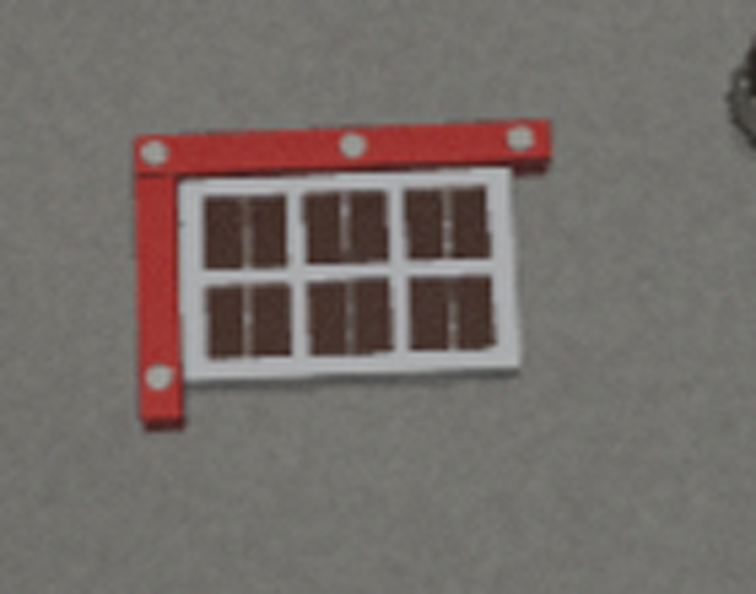

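View pics/s8.png

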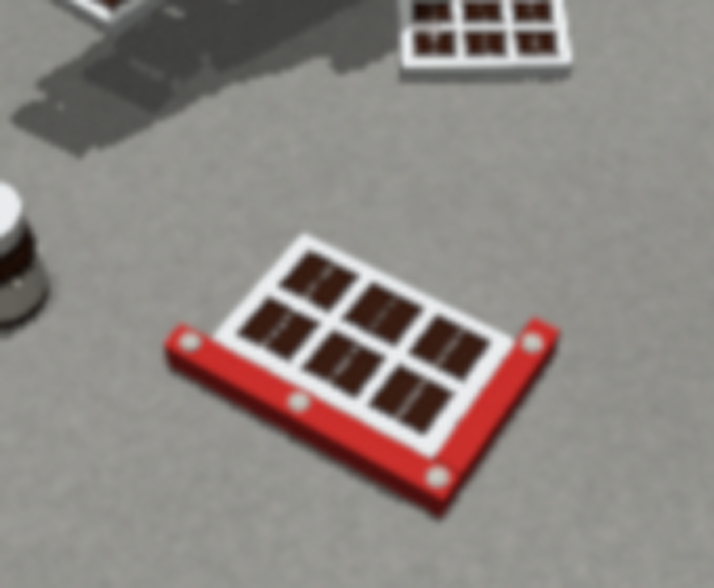

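Both views show the mould sitting against both bars. The top fit gives a relative pose of about (-0.052,-0.081) with yaw +0.0075, which is inside the limits but with little margin in x. I'll take a close wrist picture to settle it.

Request:
play_rows(
  deltas=[
    [[0,0.15,-0.1,-0.02,0,0,0],[0,0.3,-0.25,-0.02,0,0,0],[0,0.45,-0.4,-0.02,0,0,0],[0,0.53,-0.5,-0.02,0,0,0],[0,0.53,-0.5,-0.02,0,0,0]],
  ],
)

```text
clock: 17.77
tool_pos: [0.6619, -0.0899, 0.215]
eef_rot: [1.0, 0.004, 0.0, 0.01]
contact_force: [0.0, -0.4, -0.1]
opening: 0.497
```

```bash
python3 - <<'E'
from h import *
m=vision.camera_model('wrist');im=vision.snapshot('wrist')[:,:,::-1].copy();cv2.imwrite('pics/w9.png',im)
import pickle;pickle.dump(m,open('w9.pkl','wb'))
print(-m['world_to_cam'][:3,:3].T@m['world_to_cam'][:3,3])
E
```

```text
[ 0.6605 -0.0075  0.3402]
```

View pics/w9.png

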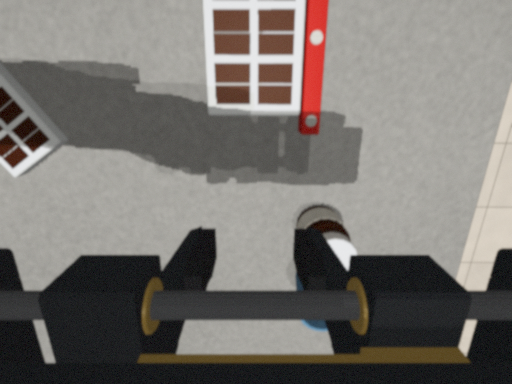

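Request:
play_rows(
  deltas=[
    [[0,0,-0.1,-0.03,0,0,0],[0,0.05,-0.25,-0.03,0,0,0],[0,0.1,-0.4,-0.03,0,0,0],[0,0.12,-0.45,-0.03,-0.006,0,0],[0,0.12,-0.45,-0.03,-0.006,0,0]],
  ],
)

```text
clock: 18.45
tool_pos: [0.6953, 0.0422, 0.2206]
eef_rot: [1.0, 0.003, -0.001, 0.021]
contact_force: [-0.9, -0.9, -0.8]
opening: 0.501
```

```bash
python3 - <<'E'
from h import *
m=vision.camera_model('wrist');im=vision.snapshot('wrist')[:,:,::-1].copy();cv2.imwrite('pics/w10.png',cv2.resize(im,None,fx=1.5,fy=1.5))
cv2.imwrite('w10.png',im)
import pickle;pickle.dump(m,open('w10.pkl','wb'))
print(-m['world_to_cam'][:3,:3].T@m['world_to_cam'][:3,3])
ps=[.711,.127,.0085]; pm=[.66,.047,.01]
a,b=fit(ps,STOP,[(m,smask(im,m,ps))]); print(a,b)
mk=clean((im.min(2)>140).astype(float),pm,m,MOULD); mk=fill(mk>0)
c,d=fit(pm,MOULD,[(m,mk)]); print(c,d,mk.sum())
t=a[2];D=c[:2]-a[:2];print('rel',D[0]*np.cos(t)+D[1]*np.sin(t),-D[0]*np.sin(t)+D[1]*np.cos(t),c[2]-t)
E
```

```text
[0.6944 0.1273 0.344 ]
[0.7106 0.1269 0.0074] 479.36232218377546
[0.6584 0.0453 0.0054] 6358.6403229527095 9612.0
rel -0.05278717324417982 -0.08127493720103122 -0.001958393775269636
```

View pics/w10.png

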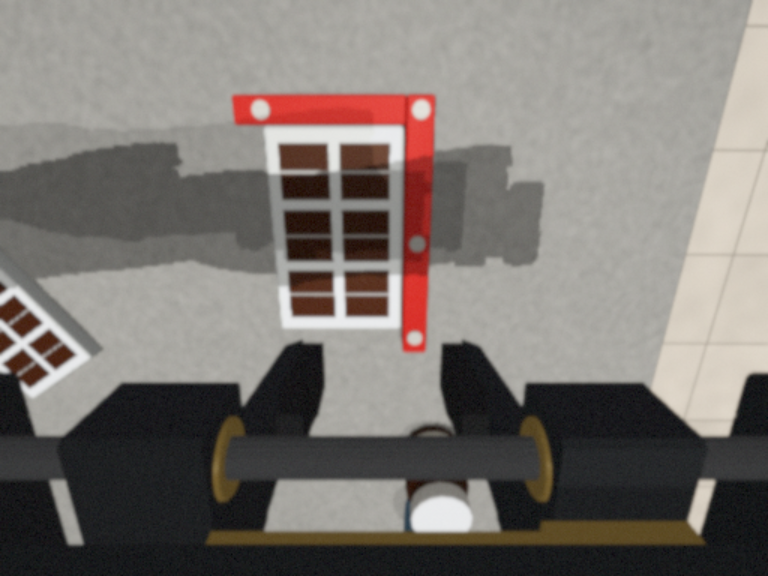

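```bash
python3 - <<'E'
from h import *
im=cv2.imread('w10.png')
for y in (95,205): print(y,[tuple(int(v) for v in im[y-2:y+3,x].mean(0)) for x in range(262,276)])
for x in (200,250): print(x,[tuple(int(v) for v in im[y,x-2:x+3].mean(0)) for y in range(78,90)])
cv2.imwrite('pics/w10c.png',cv2.resize(im[55:235,150:300],None,fx=3.3,fy=3.3,interpolation=cv2.INTER_CUBIC))
E
```

```text
95 [(235, 233, 232), (235, 234, 233), (236, 234, 233), (235, 234, 233), (232, 232, 231), (221, 223, 222), (193, 196, 197), (141, 144, 158), (76, 80, 150), (46, 51, 188), (55, 63, 216), (62, 69, 226), (61, 69, 227), (61, 70, 227)]
205 [(236, 234, 233), (236, 235, 233), (234, 234, 233), (227, 228, 227), (204, 205, 205), (151, 153, 164), (78, 80, 156), (38, 45, 192), (42, 47, 213), (45, 51, 217), (45, 51, 218), (44, 51, 218), (44, 50, 218), (45, 51, 218)]
200 [(45, 52, 203), (45, 52, 202), (46, 53, 201), (51, 55, 194), (81, 85, 181), (135, 139, 175), (181, 184, 190), (208, 211, 210), (219, 223, 221), (225, 228, 227), (226, 229, 229), (225, 229, 228)]
250 [(58, 67, 222), (59, 66, 222), (58, 65, 220), (60, 65, 212), (93, 97, 197), (150, 152, 188), (196, 198, 204), (220, 221, 220), (230, 230, 229), (232, 232, 231), (232, 233, 231), (233, 233, 232)]
```

View pics/w10c.png

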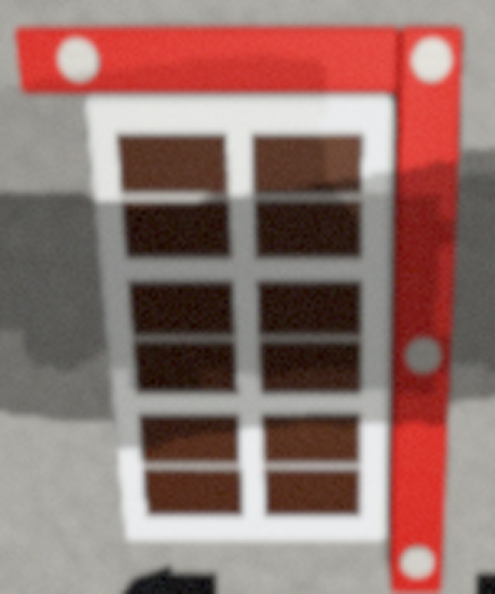

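White meets red within one pixel (about 1.2 mm) at both ends of both bars, with no counter showing between. I'll check the bystanders quickly and hand in.

```bash
python3 - <<'E'
from h import *
a=cv2.imread('pics/top0.png').astype(int);b=cv2.imread('pics/top8.png').astype(int)
for n,(x0,x1,y0,y1) in dict(bowl=(70,146,210,285),spat=(125,155,122,210),jarcup=(325,385,102,140)).items():
    d=abs(a-b).max(2)[y0:y1,x0:x1]; print(n,d.mean(),(d>40).mean())
s=get_state();print(s['contact_force'],s['qd'],s['clock'])
r.finish_job()
E
```

```text
bowl 9.446842105263158 0.0
spat 9.473863636363637 0.0
jarcup 8.817105263157895 0.0
[-0.0121 -0.3686 -0.3064] [ 0.0291 -0.0081  0.0261  0.0086  0.0032 -0.0005 -0.0005] 18.5
the job is handed in; nothing more can be done
```

I handed the job in at 18.5 s with the mould seated against both red bars. `finish_job` gives no verdict, so this rests on my own checks.

**What I did:** The largest tray measured 98 × 157 mm in the top view, so I took it as the mould. I pushed it with two fingers only, without gripping or lifting. The first push went left and squared it, the second went ahead into the long bar (18 N, no more travel), and the third went left into the short bar (17 N, no more travel). Then I backed off and lifted the hand clear.

**Last checks:**
- **Fit against the bars:** in the close wrist picture, the white mould meets the red bar within about one pixel (about 1.2 mm) at both ends of both bars.
- **Bystanders:** the bowl, spatula, jar and cup showed no change between the first and last top views.
- **Hand:** it was about 0.2 m above the counter, with contact force near zero.

**Where the checks disagreed:** the outline fits put the mould at x about -0.052 to -0.053 m and y about -0.081 m in the stop's frame, with an angle under 0.01 rad. That is inside the limits, but 1–2 mm further from the bars than the close picture shows. The wrist fit was poor because the arm's shadow spoiled its mask, so I trusted the close picture and the force stops.

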